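# Dispense two tubes with the spring-return slide

### The arm

A 6-joint arm with a two-finger parallel gripper is mounted at the origin on a cart in front of the work surface, level with it; the furniture and walls round the work are solid. World frame = base frame: x ahead of the robot, y to its left, z up, the work surface at z = 0. Lengths are in mm, angles in rad, forces in N, time in s.
With the tool pointing down it reaches from about 375 to 825 mm from the base axis. Payload 5.5 kg.
Tool frame: the origin (TCP) lies between the finger pads; the fingertips stand ahead of it and the grasp point (between the pads) lies 2 mm behind it (ctrl.tcp_to_tips is the z of the fingertips in the tool frame, in mm); z points along the fingers, y is the direction in which the jaws open and shut (so a half turn about z gives the same grasp; the last joint's range is limited). The gripper opens to 85 mm and grips with 20 to 120 N. Pads are 22 mm wide; open, the fingers measure 114 mm over their backs; the gripper's body (76 mm by 85 mm) begins 54 mm behind the grasp point. The pads swing forward as they close: fully open they stand 13 mm farther back than shut.
Start: joints at [0, 0.314, -0.047, 1.21, 0, 1.571], TCP at [599.996, -0, 248.299] pointing down, gripper open.
Joint ranges: [-2.67, 2.67], [-0.69, 1.73], [-1.03, 1.25], [-2.08, 2.16], [-1.42, 1.45], [-3.14, 3.14]. Speed limits (rad/s): [2.39, 2.39, 3.01, 3.14, 3.14, 3.14].

### API

Orientations are given as a rotation vector (axis times angle).
In Python, from rig import readout, capture, ctrl gives the robot as it stands.
- The arm moves only by the tool move_arm, never from a script. Its argument "moves" is text: rows parted by semicolons, each of 5 numbers parted by spaces: the shift along the tool's x, y, z in mm, then the turn about the tool's z in rad, then the finger opening in mm, from 0 to 85.4. A call has 1 to 10 rows; each row shifts and turns the commanded pose from where the row before left it, along the tool's axes as they then stand; what a row does not reach is not made up. A row lasts 1/10 s, in which the tool goes at most 50 mm and 8.59 degrees, less where a joint would pass 70% of its speed; a pose out of reach is approached as far as the arm can. A call with a gripper value outside its range is refused whole. The fingers move at their own pace and stop on an object; "newtons" is the grip in N (left out, the last holds). Time passes only in rows, so rows that do not move let the fingers close. It gives the time, the measured TCP pose, the force and the opening at its end, in the units of the state.
- readout.read_state(): the state, without advancing time (a new reading comes with each control period).
- capture(name): name is "scene" or "side" or "wrist"; returns a dict with "pixels" (400x640x3 uint8, red, green, blue), "vertical_fov" (degrees; the focal length in pixels is half the picture's height over the tangent of half this angle, whatever the lens; pixels are square), "cx", "cy" (the principal point, pixels), "dist_coeffs" ([k1, k2, p1, p2, k3] as OpenCV has them; the pictures are not rectified), "eye" and "rotation" of the camera in the world. Camera axes: x right, y up, looking along -z (the intrinsics and any distortion apply to the point x, -y, -z); pixel columns grow to the right and rows downward; lengths in mm; the calibration is good to about 2 mm. A picture is of the moment at which its call begins. There is no depth.
- ctrl.sign_off(): hands the job in, once; it reports no verdict.
The state is a dict: "clock": time; "q": joint angles; "dq": joint speeds; "effort": joint torques, N m; "position": TCP position; "tcp_rot": TCP orientation; "wrist_force": force on the tool from outside, world axes, zero at the start; "moment": the same for the moment, N m; "gripper_width": finger opening in mm.
Only numpy, scipy, OpenCV 4.12 (cv2) and the standard library are available. Lean on these libraries where they do the work, as an engineer would, in place of code of your own. Each camera call takes 0.05 s, during which the arm holds its last target.

### The job

Dispense exactly two tubes from the tube dispenser into its catch tray, one stroke each: push the red plate of the spring-loaded slide gently inward until it has clearly pressed in the sprung stop at the end of its stroke, then slip off the plate so that the slide snaps back home by itself, free of the hand. The third tube stays in the magazine; leave the beaker, small bottle, timer and tape roll where they are.

Things in the scene. Friction and masses are not known exactly. Their poses are not given: they have to be found in the camera images.
- dispenser: bench-top tube dispenser, fixed: grey slide housing, upright magazine, white catch tray. Origin: on the bench under the middle of the magazine; z up; x = push direction, from the red plate to the tray. Along x (mm): grey housing -150 to -22 (84 wide, top 55, low rails on it to 64), magazine -22 to +22 (129 wide, top 165), chute and tray +22 to +178 (140 wide).
- deck (a point): middle of the deck, 55 mm above the bench, on which the lowest of the three tubes lies inside the magazine (clear walls, open top). The tubes are stacked lying, their length along dispenser y.
- outlet (a point): middle of the lower edge of the outlet, at dispenser x = 22 mm, 55 mm high. The slide pushes the lowest tube out here after about 25 to 35 mm of travel, before the end of the stroke; it goes down a 45 degree chute into the tray.
- tray (a point): middle of the flat floor of the catch tray, at dispenser x = 122 mm, 6 mm above the bench; the tray's walls are 36 mm high
- push_plate (a point): middle of the outer (-x) face of the red push plate, 88 mm above the bench, at dispenser x = -165 mm when home. The plate is upright, 60 wide (dispenser y), 10 thick, from 57 to 118 mm above the bench, free above and on its outer side. It moves with the slide; point axes as the dispenser's.
- slide (a joint): travel of the slide inward (dispenser +x), m; 0 = home. Return spring about 3 N at home, 0.05 N more per mm, plus 8 N per m/s of damping and 0.5 N of friction. It meets the sprung stop after 44 to 62 mm: set by a hidden screw, different each time, not visible. Let go at the end, it is home in about 0.2 s and the next tube drops onto the deck.
- plunger (a joint): how far the sprung stop hidden in the housing (it works the stroke counter) is pressed in, m; 0 = untouched, 0.006 = hard end. It adds about 3 N at first touch and 0.8 N per mm more. A stroke counts once it is pressed in more than 3 mm: the total push is then about 11 to 13 N, at the hard end 13 to 15 N. Up to 25 N does no harm.
- tube_a: lowest tube: a white 50 ml screw-cap tube with a blue cap, lying, 34 x 116 x 34 mm, about 30 g. Origin: centre of its underside as it lies in the stack; its length is its y axis. It starts on the deck.
- tube_b: second tube from below, same as tube_a; it becomes the lowest after the first stroke
- tube_c: top tube, same as tube_a; it must stay in the magazine, lying on the deck at the end
- timer: white bench timer, 64 x 66 x 19 mm, loose bystander; origin: centre of its underside
- tape_roll: roll of beige tape, 82 mm across, 19 mm high, loose bystander; origin: centre of its underside
- beaker: clear beaker, 71 mm across, 91 mm high, loose bystander; origin: centre of its underside
- bottle_small: small bottle with a blue cap, 43 mm across, 86 mm high, loose bystander; origin: centre of its underside

How it is judged (in metres and radians):
On the way, in this order (a step that is already met when the one before it is completed fails the run):
1. first full stroke: the sprung stop is pressed in more than 3 mm (value of joint plunger above 0.003 m), for 0.05 s.
2. the slide snaps back: it flies outward faster than 0.2 m/s with nothing of the robot touching it (velocity of joint slide below -0.2 m/s and value of joint slide above 0.015 m and contact force between each of the arm, the fingers and slide below 0.1 N).
3. the slide is home, the first tube is in the tray and the second has dropped onto the deck (value of joint slide below 0.003 m and velocity of joint slide between -0.02 and 0.02 m/s and x of tube_a in the frame of dispenser between 0.03 and 0.175 m and y of tube_a in the frame of dispenser between -0.066 and 0.066 m and z of tube_a in the frame of dispenser between 0 and 0.07 m and x of tube_b in the frame of dispenser between -0.01 and 0.01 m and z of tube_b in the frame of dispenser between 0.05 and 0.06 m), for 0.1 s.
4. second full stroke: the sprung stop is pressed in more than 3 mm (value of joint plunger above 0.003 m), for 0.05 s.
5. the slide snaps back again, untouched (all of step 2).
At the end, for the whole second after the job is handed in: The slide is home (within 3 mm) and still; the two lower tubes lie at rest in the catch tray (or on the chute at its back), the third lies on the deck in the magazine (within 10 mm along the push direction and 5 mm in height) (value of joint slide below 0.003 m and velocity of joint slide between -0.02 and 0.02 m/s and x of tube_a in the frame of dispenser between 0.03 and 0.175 m and y of tube_a in the frame of dispenser between -0.066 and 0.066 m and z of tube_a in the frame of dispenser between 0 and 0.07 m and x of tube_b in the frame of dispenser between 0.03 and 0.175 m and y of tube_b in the frame of dispenser between -0.066 and 0.066 m and z of tube_b in the frame of dispenser between 0 and 0.07 m and x of tube_c in the frame of dispenser between -0.01 and 0.01 m and z of tube_c in the frame of dispenser between 0.05 and 0.06 m and linear speed of each of tube_a, tube_b, tube_c below 0.02 m/s); the robot touches nothing.
It fails at once if the slide is pushed with more than 30 N (contact force between any of the fingers, the arm and slide above 30 N).
It fails at once if a bystander (beaker, small bottle, timer, tape roll) is moved more than 20 mm (distance of any of timer, tape_roll, beaker, bottle_small from where it was at the start of the episode above 0.02 m).
It also fails if it takes over 51 s, if anything falls off the work surface, if the arm or the gripper's body presses on something with over 40 N, if the wrist force passes 120 N, or if a joint passes its speed limit or range.

## Working session

There is one attempt and no reset: what is moved stays moved. The work goes in short steps, Python scripts to look and compute and a tool call to move; the robot and the scene stay as the last step left them, time stands still between calls to the robot, and variables do not carry over. Pictures are saved under pics/ and viewed, and the job is handed in when it is done.

Besides the shell and the picture viewer there is one more tool, called after ">>>" in YAML: its name, and indented under it one key for each argument. move_arm: Moves the arm, as the interface text tells. Its arguments: {"type":"object","properties":{"moves":{"type":"string"},"newtons":{"type":"number"}},"required":["moves"]}

```bash
ls; mkdir -p pics; python3 - <<'E'
from rig import readout, capture, ctrl
import cv2,numpy as np
print(readout.read_state()); print(ctrl.tcp_to_tips)
for n in ["scene","side","wrist"]:
    c=capture(n); cv2.imwrite(f"pics/{n}0.png",c["pixels"][:,:,::-1])
    print({k:(v.tolist() if hasattr(v,'tolist') else v) for k,v in c.items() if k!="pixels"})
E
```

```text
pics
{'clock': 0.0, 'q': array([-7.97223962e-06,  3.14285170e-01, -4.80248683e-02,  1.21019704e+00,
        1.11074342e-06,  1.57078981e+00]), 'dq': array([ 6.62587304e-04,  8.40237322e-04, -6.68519605e-04, -1.17195134e-03,
       -7.28715649e-04,  7.47108431e-05]), 'effort': array([ 1.69644722e-03, -5.39594257e+01,  3.39749372e+01,  1.94567809e-02,
        9.49871333e-05,  6.01428906e-05]), 'position': array([ 5.99477525e+02, -4.43051611e-03,  2.47422842e+02]), 'tcp_rot': array([-2.22058675e+00, -2.22058350e+00,  1.89818979e-03]), 'wrist_force': array([ 0.01104337, -0.3438193 ,  0.22972481]), 'moment': array([-0.04814574, -0.04341875, -0.00193437]), 'gripper_width': 85.44626088472735}
17.0
{'vertical_fov': 48.21872569148509, 'cx': 314.810422400326, 'cy': 204.04386051784905, 'dist_coeffs': [-0.0833011286489735, 0.0, 0.0, 0.0, 0.0], 'eye': [34.99307039882936, -658.4698410087167, 1071.5632506564432], 'rotation': [0.649557795972804, -0.2066510706403374, -0.5778734303178397]}
{'vertical_fov': 55.24914482263035, 'cx': 320.46642135200244, 'cy': 199.48906675784534, 'dist_coeffs': [-0.03971662779250286, 0.0, 0.0, 0.0, 0.0], 'eye': [532.2578140458754, 1117.6266739251341, 687.2760150294093], 'rotation': [0.021260995604868195, 1.6036658512616273, 2.655792234902123]}
{'vertical_fov': 69.96588777121296, 'cx': 319.8758146225039, 'cy': 196.96809811466235, 'dist_coeffs': [-0.019978363500424746, 0.0, 0.0, 0.0, 0.0], 'eye': [598.8609517835031, 68.7756223670198, 373.7255062375659], 'rotation': [-0.279827564530076, -0.00022538769186349118, 9.959370139581211e-05]}
```

View pics/scene0.png

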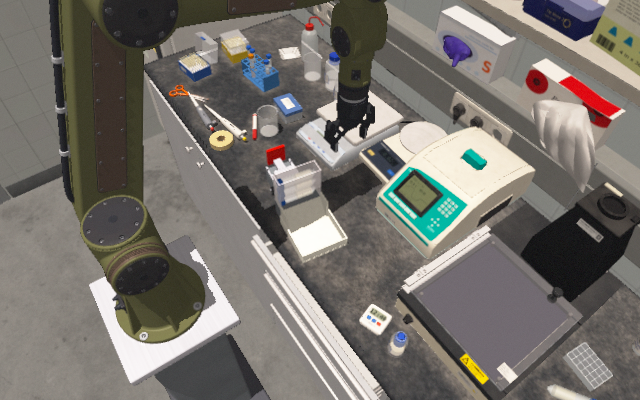

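View pics/side0.png

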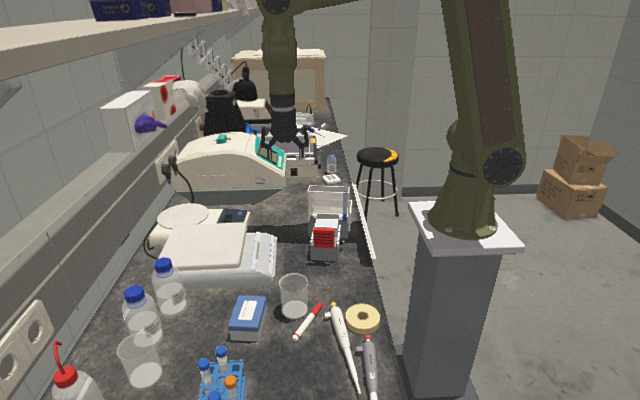

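View pics/wrist0.png

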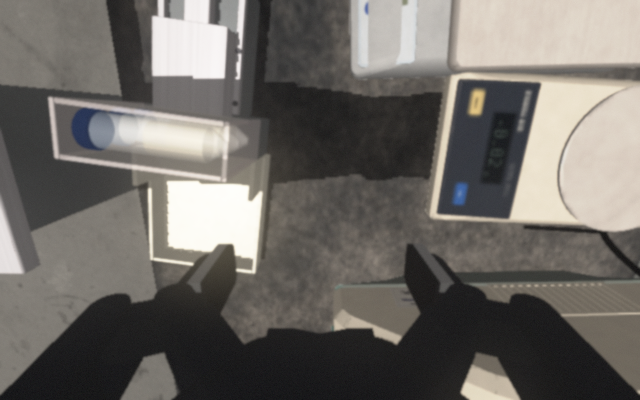

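```bash
cat > h.py <<'E'
import cv2,numpy as np
from scipy.spatial.transform import Rotation as R
def K(c):
    f=200/np.tan(np.radians(c["vertical_fov"]/2)); return np.array([[f,0,c["cx"]],[0,f,c["cy"]],[0,0,1.]])
def ray(c,uv):
    p=cv2.undistortPoints(np.array(uv,float).reshape(-1,1,2),K(c),np.array(c["dist_coeffs"])).reshape(-1,2)
    d=np.c_[p[:,0],-p[:,1],-np.ones(len(p))]
    return np.array(c["eye"]),R.from_rotvec(c["rotation"]).apply(d)
def onplane(c,uv,z):
    e,d=ray(c,uv); return e+d*((z-e[2])/d[:,2])[:,None]
def proj(c,P):
    q=R.from_rotvec(c["rotation"]).inv().apply(np.atleast_2d(P)-np.array(c["eye"]))
    q=q*[1,-1,-1]
    return cv2.projectPoints(q.reshape(-1,1,3),np.zeros(3),np.zeros(3),K(c),np.array(c["dist_coeffs"]))[0].reshape(-1,2)
def tri(c1,u1,c2,u2):
    A=np.zeros((3,3));b=np.zeros(3)
    for c,u in((c1,u1),(c2,u2)):
        e,d=ray(c,[u]);d=d[0]/np.linalg.norm(d[0]);M=np.eye(3)-np.outer(d,d);A+=M;b+=M@e
    return np.linalg.solve(A,b)
def save(name,im,box=None,s=1):
    if box: x0,y0,x1,y1=box; im=im[y0:y1,x0:x1]
    cv2.imwrite("pics/"+name,cv2.resize(im[:,:,::-1],None,fx=s,fy=s,interpolation=cv2.INTER_CUBIC))
E
python3 - <<'E'
from h import *
from rig import capture
c=capture("scene");s=capture("side")
save("sc1.png",c["pixels"],(230,130,360,270),5)
save("si1.png",s["pixels"],(285,150,385,280),5)
for n,k in(("scene",c),("side",s)):
    hsv=cv2.cvtColor(k["pixels"],cv2.COLOR_RGB2HSV)
    m=(((hsv[...,0]<8)|(hsv[...,0]>172))&(hsv[...,1]>150)&(hsv[...,2]>80)).astype(np.uint8)
    cs,_=cv2.findContours(m,0,2)
    for q in cs:
        if cv2.contourArea(q)>30: print(n,cv2.boundingRect(q),cv2.approxPolyDP(q,2,True).reshape(-1,2).tolist())
E
```

```text
scene (266, 144, 19, 21) [[283, 144], [266, 150], [268, 164], [279, 156], [284, 159]]
scene (559, 76, 62, 52) [[559, 82], [583, 100], [583, 104], [596, 117], [594, 122], [591, 121], [597, 125], [606, 127], [610, 120], [604, 116], [597, 116], [593, 112], [594, 108], [606, 115], [620, 108], [604, 100], [571, 76]]
scene (526, 70, 22, 24) [[529, 71], [527, 85], [535, 92], [543, 92], [547, 86], [545, 77], [536, 70]]
scene (305, 23, 8, 7) [[305, 25], [306, 29], [312, 29], [311, 23]]
side (53, 341, 24, 47) [[55, 341], [54, 354], [60, 368], [53, 379], [59, 387], [64, 387], [75, 380], [76, 373], [71, 366], [61, 367], [56, 344], [60, 343]]
side (312, 303, 10, 13) [[320, 303], [312, 310], [315, 315], [321, 307]]
side (314, 228, 20, 20) [[314, 228], [314, 246], [333, 247], [333, 229]]
side (161, 86, 6, 15) [[162, 86], [162, 98], [165, 100], [166, 91]]
side (155, 76, 21, 6) [[175, 76], [155, 81], [165, 81]]
```

View pics/sc1.png

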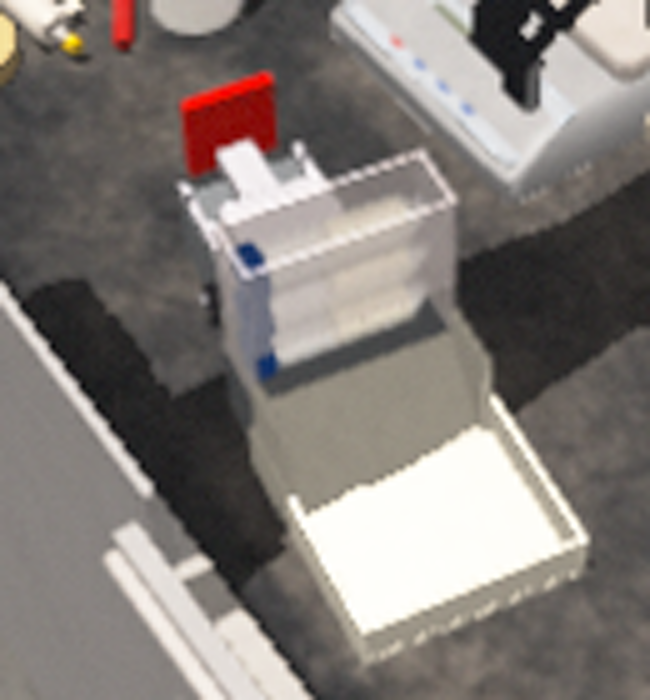

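View pics/si1.png

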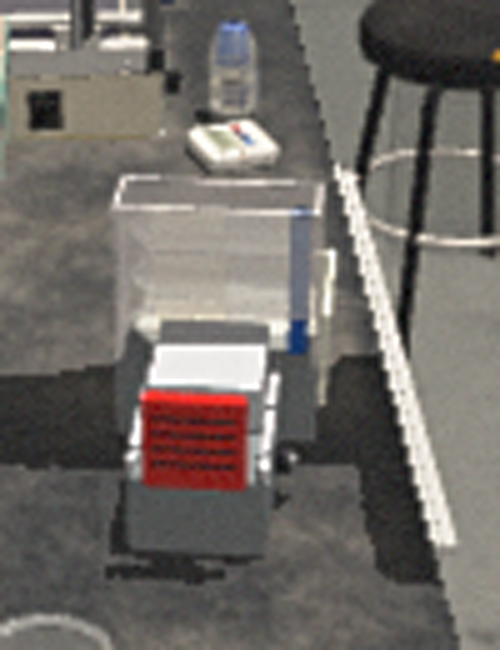

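```bash
python3 - <<'E'
from h import *
from rig import capture
c=capture("scene");s=capture("side")
S=lambda u:[(230+x/5-.4,130+y/5-.4) for x,y in u]
T=lambda u:[(285+x/5-.4,150+y/5-.4) for x,y in u]
m=onplane(c,S([(217,228),(425,152),(455,197),(247,275)]),165);print(m,m.mean(0))
d=m[1]-m[0]+m[2]-m[3]; print("ydir",d/2,np.degrees(np.arctan2(d[1],d[0])))
m2=onplane(s,T([(122,178),(325,185),(318,212),(113,208)]),165);print(m2,m2.mean(0))
d=m2[1]-m2[0]+m2[2]-m2[3]; print(d/2)
# tray rim
t=onplane(c,S([(585,540),(362,632),(497,400),(292,500)]),42);print("tray rim",t)
print("plate top sc",onplane(c,S([(181,101),(270,73),(275,83),(186,111)]),118))
print("plate top side",onplane(s,T([(143,402),(247,402)]),118), "bot",onplane(s,T([(145,485),(246,490)]),57))
E
```

```text
[[409.69923728  80.35963292 165.        ]
 [536.27326818  63.76837516 165.        ]
 [530.41345036  25.95223424 165.        ]
 [405.39040225  42.11293205 165.        ]] [470.44408952  53.04829359 165.        ]
ydir [ 1.25798540e+02 -1.63759778e+01  1.13686838e-13] -7.4168405116040566
[[528.70442394  27.00308743 165.        ]
 [401.83283924  44.52985351 165.        ]
 [410.15357048  81.82071298 165.        ]
 [534.80670834  69.185401   165.        ]] [468.8743855   55.63476373 165.        ]
[-125.76236128   15.08103903    0.        ]
tray rim [[ 508.37223697 -134.84027843   42.        ]
 [ 372.93344807 -114.79293839   42.        ]
 [ 525.35578259  -27.15687691   42.        ]
 [ 388.45466687  -19.98146376   42.        ]]
plate top sc [[464.7215278  219.68307406 118.        ]
 [522.0012625  209.86828857 118.        ]
 [519.8884219  200.73765965 118.        ]
 [462.86384081 210.61063399 118.        ]]
plate top side [[520.76450743 217.42838539 118.        ]
 [463.07854517 220.54982015 118.        ]] bot [[520.5033466  209.94750391  57.        ]
 [462.96136853 217.97812757  57.        ]]
```

```bash
python3 - <<'E'
from h import *
from rig import capture
c=capture("scene");s=capture("side")
print(onplane(c,[(267,133)],0),onplane(s,[(294,315)],0))
E
```

```text
[[564.01067999 398.30424128   0.        ]] [[574.91116938 418.73429894   0.        ]]
```

>>> move_arm:
  moves: "0 0 0 0.141 0; 30 -20 0 0 0; 40 -25 0 0 0; 40 -25 0 0 0; 40 -25 0 0 0; 40 -20 0 0 0; 30 -15 0 0 0; 17 -6 0 0 0; 0 0 0 0 0; 0 0 0 0 0"

```text
clock: 1.45
position: [498.6, 253.7, 248.3]
tcp_rot: [2.371, 2.06, -0.0]
wrist_force: [-0.2, 0.6, 0.3]
gripper_width: -0.4
```

>>> move_arm:
  moves: "0 0 40 0 0; 0 0 40 0 0; 0 0 40 0 0; 0 0 10 0 0; 0 0 0 0 0; 0 0 0 0 0"

```text
clock: 2.05
position: [499.9, 253.7, 120.0]
tcp_rot: [2.373, 2.058, 0.003]
wrist_force: [0.1, 0.1, 0.5]
gripper_width: 0.2
```

```bash
python3 - <<'E'
from h import *
from rig import capture,readout
c=capture("scene");s=capture("side");w=capture("wrist")
save("sc2.png",c["pixels"],(230,100,350,220),5)
save("si2.png",s["pixels"],(265,130,385,260),5)
save("w2.png",w["pixels"])
st=readout.read_state();print(st["position"],st["wrist_force"])
tip=st["position"]*1.;tip[2]-=17
print("tip proj",proj(c,tip),proj(s,tip))
E
```

```text
[500.24527971 254.33413179 120.47279651] [0.00404855 0.18730462 0.10426882]
tip proj [[270.3482402  142.12143562]] [[321.17814816 241.60025337]]
```

View pics/sc2.png

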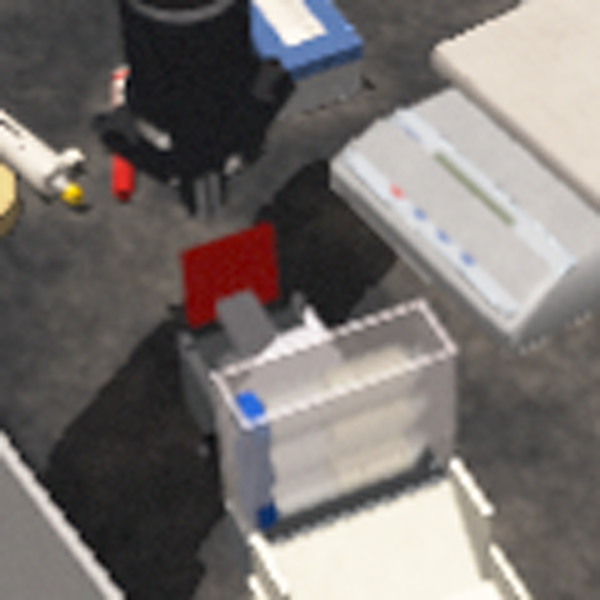

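View pics/si2.png

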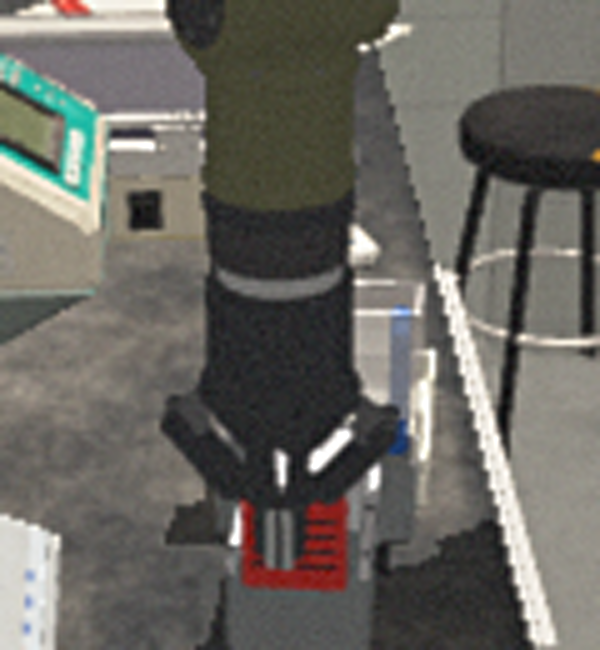

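View pics/w2.png

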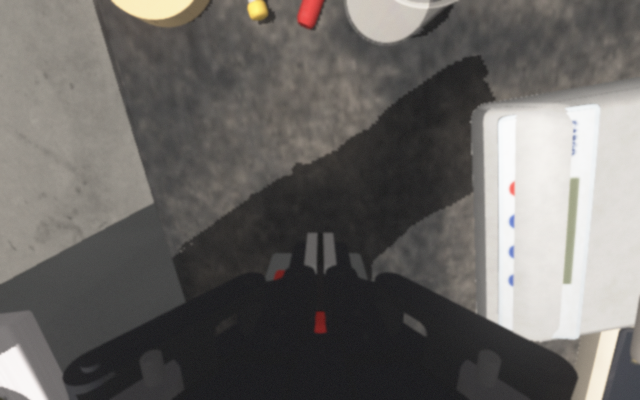

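>>> move_arm:
  moves: "-8 -5 0 0 0; -8 0 0 0 0; -5 0 0 0 0; -3 0 0 0 0; -3 0 0 0 0; -3 0 0 0 0; -3 0 0 0 0; -3 0 0 0 0; 0 0 0 0 0; 0 0 0 0 0"

```text
clock: 3.2
position: [488.7, 218.9, 118.4]
tcp_rot: [2.372, 2.059, 0.0]
wrist_force: [0.8, 2.8, 0.8]
gripper_width: -0.1
```

>>> move_arm:
  moves: "-4 0 0 0 0; -4 0 0 0 0; -4 0 0 0 0; -4 0 0 0 0; -4 0 0 0 0; -4 0 0 0 0; -4 0 0 0 0; 0 0 0 0 0; 0 0 0 0 0"

```text
clock: 4.1
position: [484.8, 191.3, 118.4]
tcp_rot: [-2.372, -2.059, -0.0]
wrist_force: [-1.2, 4.2, 1.0]
gripper_width: -0.1
```

>>> move_arm:
  moves: "-3 0 0 0 0; -3 0 0 0 0; 0 0 0 0 0"

```text
clock: 4.4
position: [483.9, 185.4, 118.4]
tcp_rot: [-2.372, -2.059, -0.001]
wrist_force: [-0.9, 4.7, 1.6]
gripper_width: 0.1
```

>>> move_arm:
  moves: "-2 0 0 0 0; -2 0 0 0 0; 0 0 0 0 0"

```text
clock: 4.7
position: [483.3, 181.6, 118.4]
tcp_rot: [-2.372, -2.059, -0.001]
wrist_force: [0.5, 6.2, 0.9]
gripper_width: 0.1
```

>>> move_arm:
  moves: "-2 0 0 0 0; 0 0 0 0 0"

```text
clock: 4.9
position: [483.1, 179.7, 118.4]
tcp_rot: [-2.372, -2.059, -0.001]
wrist_force: [-1.1, 5.4, 2.3]
gripper_width: 0.0
```

>>> move_arm:
  moves: "-2 0 0 0 0; 0 0 0 0 0"

```text
clock: 5.1
position: [482.8, 177.7, 118.4]
tcp_rot: [-2.372, -2.059, -0.001]
wrist_force: [-0.8, 5.4, 1.3]
gripper_width: 0.1
```

>>> move_arm:
  moves: "-2 0 0 0 0; 0 0 0 0 0"

```text
clock: 5.3
position: [482.6, 176.6, 118.5]
tcp_rot: [-2.37, -2.059, -0.003]
wrist_force: [-0.2, 8.6, 0.2]
gripper_width: 0.1
```

>>> move_arm:
  moves: "-2 0 0 0 0; 0 0 0 0 0"

```text
clock: 5.5
position: [482.4, 175.1, 118.5]
tcp_rot: [-2.369, -2.059, -0.004]
wrist_force: [-0.3, 10.0, 0.2]
gripper_width: 0.0
```

>>> move_arm:
  moves: "-2 0 0 0 0; 0 0 0 0 0"

```text
clock: 5.7
position: [482.2, 173.5, 118.5]
tcp_rot: [-2.369, -2.058, -0.005]
wrist_force: [-0.2, 12.4, -0.8]
gripper_width: 0.3
```

>>> move_arm:
  moves: "-2 0 0 0 0; 0 0 0 0 0"

```text
clock: 5.9
position: [482.0, 171.9, 118.5]
tcp_rot: [-2.368, -2.058, -0.006]
wrist_force: [0.3, 12.8, -0.8]
gripper_width: -0.0
```

>>> move_arm:
  moves: "-1 0 0 0 0; 0 0 0 0 0"

```text
clock: 6.1
position: [481.9, 171.3, 118.5]
tcp_rot: [-2.367, -2.058, -0.007]
wrist_force: [0.1, 13.9, -1.6]
gripper_width: 0.2
```

```bash
python3 - <<'E'
from h import *
from rig import capture,readout
for i in range(3):
    c=capture("scene");print(readout.read_state()["wrist_force"],readout.read_state()["position"])
save("sc3.png",c["pixels"],(230,100,350,260),5)
E
```

```text
[ 0.12668576 12.96867687 -1.014928  ] [481.88503542 171.27506041 118.55224347]
[ 0.83877969 12.88140265 -1.79892529] [481.86777314 171.2461748  118.52929681]
[ 0.6325808  13.91988948 -1.82211218] [481.85437732 171.28934122 118.53590956]
```

View pics/sc3.png

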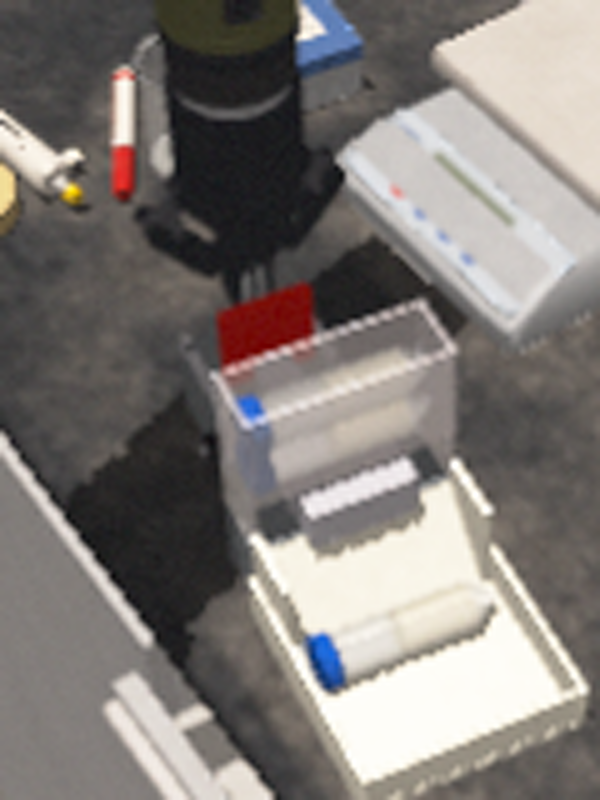

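>>> move_arm:
  moves: "0 0 -50 0 0; 0 0 -30 0 0; 0 0 0 0 0; 0 0 0 0 0; 0 0 0 0 0; 0 0 0 0 0"

```text
clock: 6.85
position: [480.4, 167.6, 196.7]
tcp_rot: [-2.372, -2.059, 0.005]
wrist_force: [-0.3, -0.0, 0.0]
gripper_width: 0.2
```

```bash
python3 - <<'E'
from h import *
from rig import capture,readout
c=capture("scene");s=capture("side");print(readout.read_state()["wrist_force"],readout.read_state()["position"])
save("sc4.png",c["pixels"],(230,100,350,260),5)
save("si4.png",s["pixels"],(265,150,385,270),5)
E
```

```text
[ 0.74052047  0.26706489 -1.05166909] [480.72998746 167.87352372 197.11843108]
```

View pics/sc4.png

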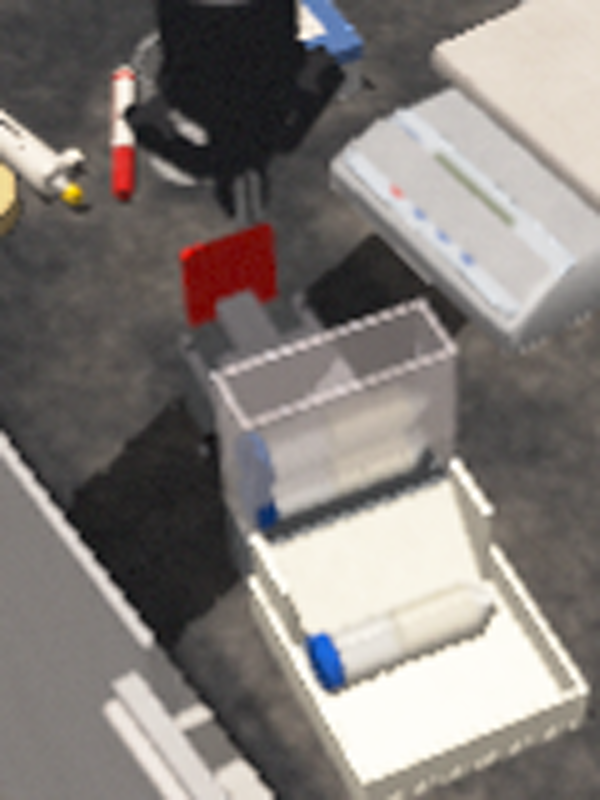

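View pics/si4.png

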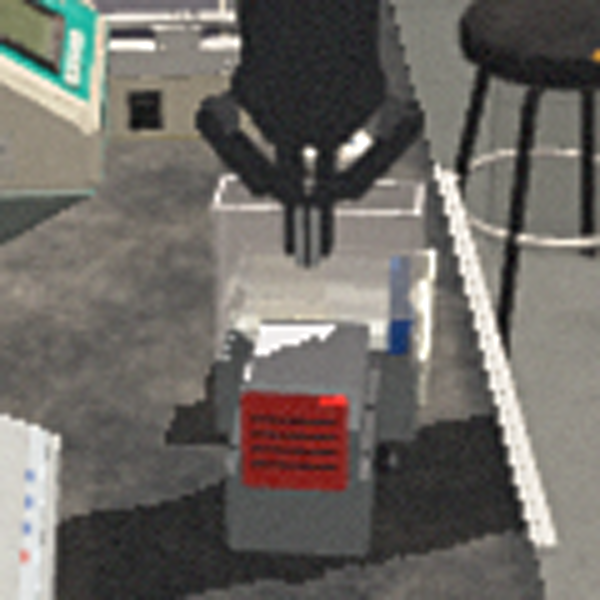

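>>> move_arm:
  moves: "36 0 0 0 0; 36 0 0 0 0; 0 0 0 0 0; 0 0 40 0 0; 0 0 30 0 0; 0 0 10 0 0; 0 0 0 0 0; 0 0 0 0 0"

```text
clock: 7.75
position: [492.1, 239.5, 119.2]
tcp_rot: [2.373, 2.059, 0.001]
wrist_force: [-1.0, -1.0, 0.2]
gripper_width: 0.3
```

>>> move_arm:
  moves: "-4 0 0 0 0; -4 0 0 0 0; -4 0 0 0 0; -4 0 0 0 0; -4 0 0 0 0; -4 0 0 0 0; -4 0 0 0 0; -4 0 0 0 0; -4 0 0 0 0; 0 0 0 0 0"

```text
clock: 8.75
position: [486.9, 203.6, 118.5]
tcp_rot: [2.372, 2.059, 0.001]
wrist_force: [1.6, 2.0, 2.7]
gripper_width: -0.1
```

>>> move_arm:
  moves: "-4 0 0 0 0; -4 0 0 0 0; -4 0 0 0 0; -4 0 0 0 0; -3 0 0 0 0; -2 0 0 0 0; 0 0 0 0 0; 0 0 0 0 0"

```text
clock: 9.55
position: [483.9, 183.3, 118.4]
tcp_rot: [2.372, 2.059, 0.001]
wrist_force: [1.9, 4.9, 2.6]
gripper_width: -0.2
```

>>> move_arm:
  moves: "-2 0 0 0 0; -2 0 0 0 0; -2 0 0 0 0; 0 0 0 0 0"

```text
clock: 9.95
position: [483.0, 177.5, 118.4]
tcp_rot: [-2.372, -2.059, -0.001]
wrist_force: [1.1, 4.8, 3.1]
gripper_width: 0.4
```

>>> move_arm:
  moves: "-2 0 0 0 0; -2 0 0 0 0; 0 0 0 0 0"

```text
clock: 10.25
position: [482.7, 174.9, 118.5]
tcp_rot: [-2.37, -2.059, -0.005]
wrist_force: [1.9, 10.0, 1.5]
gripper_width: 0.1
```

>>> move_arm:
  moves: "-2 0 0 0 0; -2 0 0 0 0; 0 0 0 0 0"

```text
clock: 10.55
position: [482.2, 171.8, 118.6]
tcp_rot: [-2.368, -2.058, -0.007]
wrist_force: [2.1, 12.8, -0.1]
gripper_width: 0.2
```

>>> move_arm:
  moves: "-1 0 0 0 0; 0 0 0 0 0; 0 0 0 0 0"

```text
clock: 10.85
position: [482.1, 171.1, 118.6]
tcp_rot: [-2.368, -2.058, -0.007]
wrist_force: [3.0, 13.2, 0.0]
gripper_width: 0.2
```

Same depth (171.1 mm) and force (13 N) as the first stroke. I'll check the tube before slipping off.

```bash
python3 - <<'E'
from h import *
from rig import capture,readout
c=capture("scene");print(readout.read_state()["wrist_force"])
save("sc5.png",c["pixels"],(230,100,350,260),5)
E
```

```text
[ 2.95677606 12.45631438 -0.03817007]
```

View pics/sc5.png

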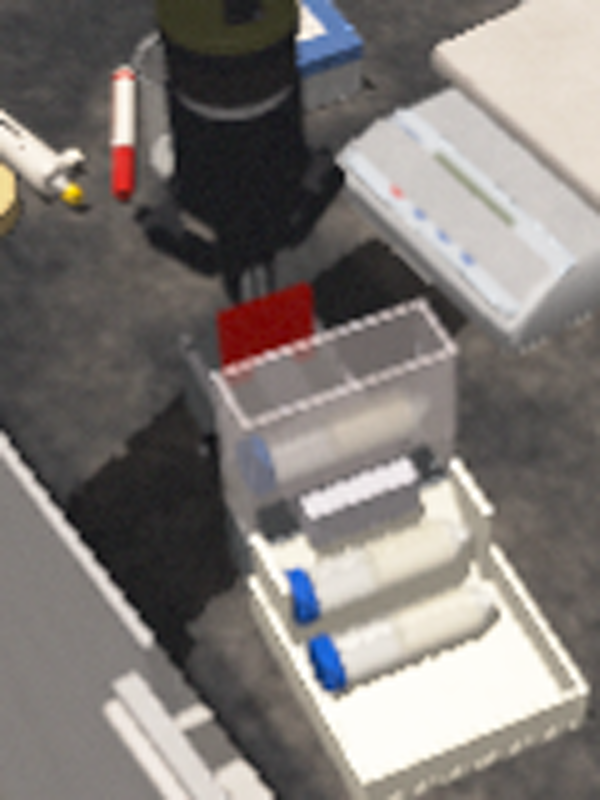

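>>> move_arm:
  moves: "0 0 -50 0 0; 0 0 -40 0 0; 0 0 -20 0 0; 0 0 0 0 0; 0 0 0 0 0; 0 0 0 0 0; 0 0 0 0 0; 0 0 0 0 0; 0 0 0 0 0; 0 0 0 0 0"

```text
clock: 11.9
position: [481.4, 168.3, 228.0]
tcp_rot: [-2.372, -2.059, 0.001]
wrist_force: [-0.3, -0.2, 0.2]
gripper_width: -0.0
```

```bash
python3 - <<'E'
from h import *
from rig import capture,readout
s0=capture("scene");s=capture("side");print(readout.read_state()["wrist_force"],readout.read_state()["position"])
save("sc6.png",s0["pixels"],(230,100,350,260),5)
save("si6.png",s["pixels"],(265,150,385,270),5)
save("full6.png",s0["pixels"])
c=capture("scene");print(np.abs(c["pixels"].astype(int)-s0["pixels"])[170:270,270:350].mean())
# tubes' blue caps and tray tubes
d={}
for n in [("b",(292.5-.4,219.-.4),25),("a",(299.,223),23)]: pass
O=np.array([469.8,54.3]);xd=np.array([-.141,-.99]);yd=np.array([.99,-.141])
for nm,uv,z in (("tubeA mid",(230+405/5,100+635/5),23),("tubeB mid",(230+380/5,100+570/5),35)):
    p=onplane(c,[uv],z)[0][:2]-O;print(nm,p@xd,p@yd)
E
```

```text
[ 0.13772863  0.48903042 -0.54997984] [481.45195577 168.32213754 228.22213929]
1.1943333333333332
tubeA mid 93.32819860010949 -2.052486045309464
tubeB mid 52.880209636524256 1.591470701457309
```

View pics/sc6.png

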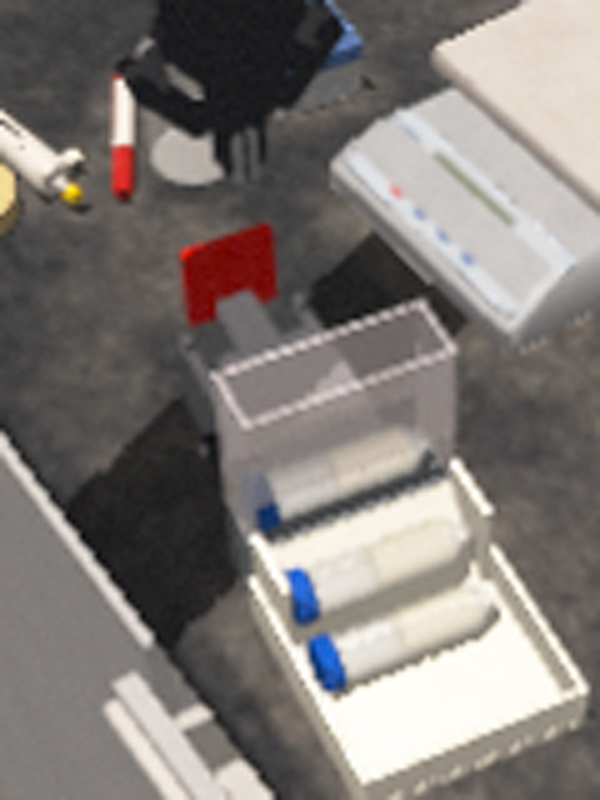

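View pics/si6.png

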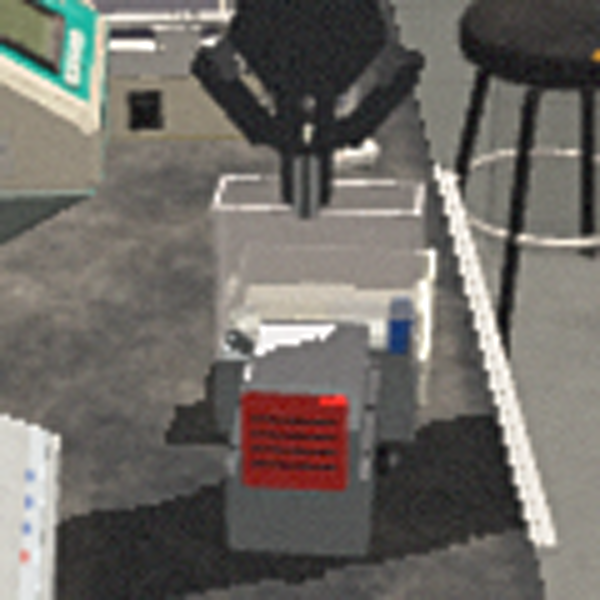

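View pics/full6.png

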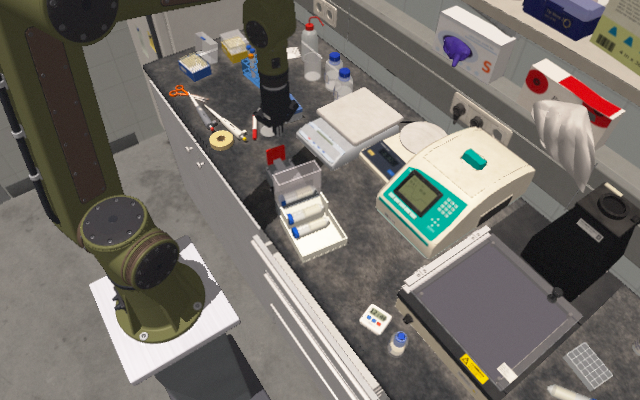

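```bash
python3 -c "
from rig import ctrl
print(ctrl.sign_off())"
```

```text
the job is handed in; nothing more can be done
None
```

I dispensed two tubes with two strokes and handed the job in at about 12 s. The sign-off reports no verdict.

- **Strokes:** With the fingers shut, I pushed the red plate inward. The force jumped from about 5 N to 9–10 N where the slide met the stop. I then pressed about 5–6 mm further, to 13–14 N the first time and 12.5–13 N the second. Each time I lifted quickly off the plate.
- **After the first stroke:** The pictures showed the first tube in the tray, the slide home and the second tube dropped onto the deck.
- **Final pictures:** The slide is home. The two lower tubes are in the catch area: tube A about 93 mm along dispenser x in the tray, tube B about 53 mm at the foot of the chute. The third tube lies on the deck.
- **Arm and bystanders:** The hand is clear and the wrist force is near zero. The timer, small bottle and tape roll look where they were. The beaker was partly hidden behind the hand in the last picture, but the arm never went near it.
- **Not measured directly:** I inferred the plunger depth from the force and tool position. I took the snap-back from the slide being home soon after each lift, so its speed was not measured.

No check failed or disagreed.

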